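Nudge a steel base plate into the corner stop of a welding table

ROBOT

A 6-joint arm with a two-finger parallel gripper is mounted at the origin on the work surface. World frame = base frame: x ahead of the robot, y to its left, z up, the work surface at z = 0. Lengths are in mm, angles in rad, forces in N, time in s.
With the tool pointing down it reaches from about 275 to 1000 mm from the base axis. Payload 8.4 kg.
Tool frame: the origin (TCP) lies on the centre line of the jaws, within the pads' length; the fingertips stand r.tip_reach ahead of it and the grasp point (between the pads) lies 11 mm behind it (r.tip_reach is the distance from the TCP to the fingertips, in mm); z points along the fingers, y is the line along which they close (so a half turn about z gives the same grasp; the last joint's range is limited). The gripper opens to 85 mm and grips with 20 to 120 N. Pads are 22 mm wide; open, the fingers measure 114 mm over their backs; the gripper's body (76 mm by 85 mm) begins 54 mm behind the grasp point. The pads swing forward as they close: fully open they stand 13 mm farther back than shut.
Start: joints at [-1.205, 0.353, 1.633, -0, 1.155, -0.002], TCP at [224.726, -583.203, 239.281] pointing down, gripper open.
Joint ranges: [-2.63, 2.63], [-0.92, 2.1], [0.06, 2.66], [-1.3, 4.44], [0, 2.69], [-3.02, 3.02]. Speed limits (rad/s): [2.22, 2.22, 2.79, 3.14, 3.14, 3.14].

INTERFACE

Orientations are given as [roll, pitch, yaw] about the fixed x, y, z axes, in that order (R = Rz(yaw) Ry(pitch) Rx(roll)).
In Python, from rig import r gives the robot as it stands.
- The arm moves only by the tool carry_out, never from a script. Its argument "targets" is a list of rows, each an object with "dp": the shift along the tool's x, y, z in mm, a list of three; "yaw": the turn about the tool's z in degrees. A call has 1 to 12 rows; each row is the pose to reach, as a shift and turn from the pose commanded when the call began, along the tool's axes at that moment; what a row does not reach only later rows make up. A row lasts 1/8 s, in which the tool goes at most 62.5 mm and 10.7 degrees, less where a joint would pass 70% of its speed; a pose out of reach is approached as far as the arm can. A call with a gripper value outside its range is refused whole. "fingers" is the opening, from -1 (shut) to 1 (fully open), so that 0 is half open, set as the call begins (left out, the last holds). The fingers move at their own pace and stop on an object; "grip_force" is the grip in N (left out, the last holds). Time passes only in rows, so rows that repeat a pose let the fingers close. It gives the time, the measured TCP pose, the force, the opening and the grip force at its end, in the units of the state.
- r.sense(): the state, without advancing time (a new reading comes with each control period).
- r.grab_frame(name): name is "scene" or "side" or "wrist"; returns the picture (400x640x3 uint8, red, green, blue); there is no depth.
- r.get_calibration(name): a dict with "fx", "fy", "cx", "cy" (pixels), "dist_coeffs" ([k1, k2, p1, p2, k3] as OpenCV has them; the pictures are not rectified), "rvec" (rotation vector, rad) and "tvec" (3), from world to camera coordinates, as OpenCV has them. Camera axes: x right, y down, z forward; pixel columns grow to the right and rows downward; lengths in mm; the calibration is good to about 2 mm. A picture is of the moment at which its call begins: read the wrist's pose just before it. get_calibration takes no time and is no camera call; for the wrist camera it gives the pose at the moment of the call.
- r.sign_off(): hands the job in; it is judged then, once.
The state is a dict: "clock": time; "qpos": joint angles; "qvel": joint speeds; "joint_efforts": joint torques, N m; "eef_pos": TCP position; "tcp_rot": TCP orientation; "contact_force": force on the tool from outside, world axes, zero at the start; "wrist_torque": the same for the moment, N m; "opening": opening from 0.0 (shut) to 1.0 (fully open); "grasp_force": force on a finger pad.
Only numpy, scipy, OpenCV 4.12 (cv2) and the standard library are available. Lean on these libraries where they do the work, as an engineer would, in place of code of your own. Each camera call takes 0.05 s, during which the arm holds its last target. There are 200 camera calls.

TASK

Pick up the wooden-handled push tool and nudge the rectangular steel plate with it, flat along the table, until it is snug in the black corner stop: as the robot sees it, its far edge against one bar and its left edge against the other. Then stand the tool upright on the table and let go. Move the plate only with the tool, never with the gripper itself, and leave the round flange where it lies.

Things in the scene. Friction and masses are not known exactly. Their poses are not given: they have to be found in the camera images.
- corner: Black steel corner stop bolted to the table, two square bars 30 mm wide and 30 mm high making an inner right angle. Origin: the inner corner, at table height. The far bar has its inner face in the plane x = 0 and runs from y = +30 to y = -160 mm; the left bar has its inner face in the plane y = 0 and runs from x = 0 to x = -140 mm (own axes, z up). The plate belongs in the quadrant of negative x and negative y. It does not move; its yaw varies by up to 15 degrees.
- plate: Flat rectangular dark steel plate, 70 mm (own x) by 90 mm (own y) by 8 mm thick, about 0.4 kg, loose and lying flat. Origin: centre of its underside. It starts in the stop's open quadrant, 25 to 50 mm clear of either bar and turned up to about 10 degrees from square, its 90 mm side along the far bar as it should end; home, its centre is at x = -35, y = -45 mm in the stop's axes.
- pusher: Push tool standing upright: a round steel foot 44 mm in diameter and 25 mm high, and on it a straight round wooden handle 26 mm in diameter, from 25 mm up to the top at 105 mm; about 0.3 kg. Origin: centre of the foot's underside, z up along the handle. Grip the handle; push with the side of the foot.
- flange: Round dark steel flange lying flat, 90 mm across, 8 mm thick, with a 40 mm hole. Origin: centre of its underside. A bystander, to be left alone.
Things that resemble listed ones, but are neither listed nor needed, are in the scene too. What is shaped like the plate but red is not meant. There is more than one size of the pusher; the one meant has the size given above.

How it is judged:
By the outcome, as a careful person would: the job done as asked, in the order asked, and still so for the second after the job is handed in, with the robot touching nothing.
It also fails if it takes over 51 s, if anything falls off the work surface, if the arm or the gripper's body presses on something with over 40 N, if the wrist force passes 120 N, or if a joint passes its speed limit or range.

## Working session

There is one attempt and no reset: what is moved stays moved. The work goes in short steps, Python scripts to look and compute and a tool call to move; the robot and the scene stay as the last step left them, time stands still between calls to the robot, and variables do not carry over. Pictures are saved under pics/ and viewed, at most 10 in all, crops included, and the job is handed in when it is done.

Besides the shell and the picture viewer there is one more tool, called after "Call:" as name([rows], argument=value, ...), one row to a line, values as JSON. carry_out: Moves the arm, as the interface text tells. Its arguments: {"type":"object","properties":{"targets":{"type":"array","items":{"type":"object","properties":{"dp":{"type":"array","items":{"type":"number"}},"yaw":{"type":"number"}}}},"fingers":{"type":"number"},"grip_force":{"type":"number"}},"required":["targets"]}

```bash
mkdir -p pics; ls
python3 - <<'E'
from rig import r
import cv2
for n in("scene","side"):
    cv2.imwrite(f"pics/{n}0.png",r.grab_frame(n)[:,:,::-1])
    print(n,r.get_calibration(n))
s=r.sense();print(s, r.tip_reach)
E
```

```text
pics
scene {'fx': 410.77950327765933, 'fy': 410.77950327765933, 'cx': 323.4766911381376, 'cy': 200.12849082221865, 'dist_coeffs': array([-0.0475753,  0.       ,  0.       ,  0.       ,  0.       ]), 'rvec': array([ 1.08376226,  2.41076708, -1.01067422]), 'tvec': array([ 387.57495277, -249.11586653, 1315.31434589])}
side {'fx': 428.9402517805485, 'fy': 428.9402517805485, 'cx': 327.1686748358791, 'cy': 199.5910577632273, 'dist_coeffs': array([-0.03692914,  0.        ,  0.        ,  0.        ,  0.        ]), 'rvec': array([ 0.09910903, -2.81258602,  1.31699248]), 'tvec': array([549.85612721,  66.74568572, 858.07956031])}
{'clock': 0.1, 'qpos': array([-1.20538743e+00,  3.53586960e-01,  1.63405294e+00,  2.49174506e-05,
        1.15518226e+00, -2.37913815e-03]), 'qvel': array([-0.00062303, -0.00251558, -0.00167598, -0.00143207, -0.00025554,
        0.00163983]), 'joint_efforts': array([-1.12307216e-04, -6.06356978e+01, -3.42818892e+01,  9.14506700e-05,
        3.83118328e-03,  1.07836368e-05]), 'eef_pos': array([ 224.59368335, -582.81463864,  238.63462082]), 'tcp_rot': array([-3.14036321e+00, -2.57088911e-05,  3.67777944e-01]), 'contact_force': array([ 0.08957947,  0.21771613, -0.34858657]), 'wrist_torque': array([0.02180756, 0.02501316, 0.05042831]), 'grasp_force': 0.0, 'opening': 1.0021054910573752} 8.0
```

View pics/scene0.png

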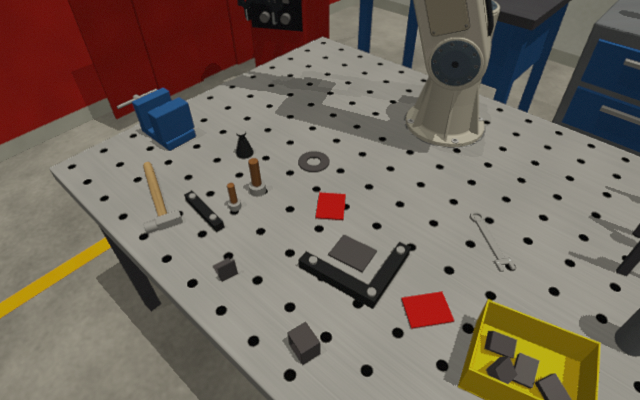

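View pics/side0.png

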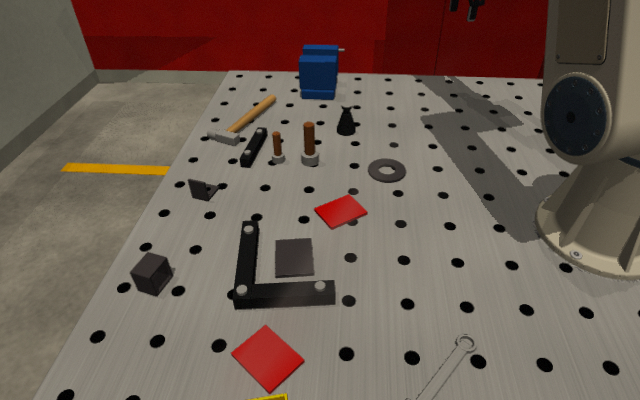

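The scene view shows the corner at about (372,300), the plate at (352,252), and the tall pusher at (256,178) with a small one at (233,196). The flange is at (314,161), with a red decoy near the plate at (330,206). Next I'll enlarge both views.

Run:
```python
import cv2
a=cv2.imread("pics/scene0.png")[145:315,220:420]; b=cv2.imread("pics/side0.png")[110:315,225:425]
cv2.imwrite("pics/c1.png",cv2.resize(a,None,fx=3.5,fy=3.5,interpolation=cv2.INTER_CUBIC))
cv2.imwrite("pics/c2.png",cv2.resize(b,None,fx=2.9,fy=2.9,interpolation=cv2.INTER_CUBIC))
```

```text
(no output)
```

View pics/c1.png

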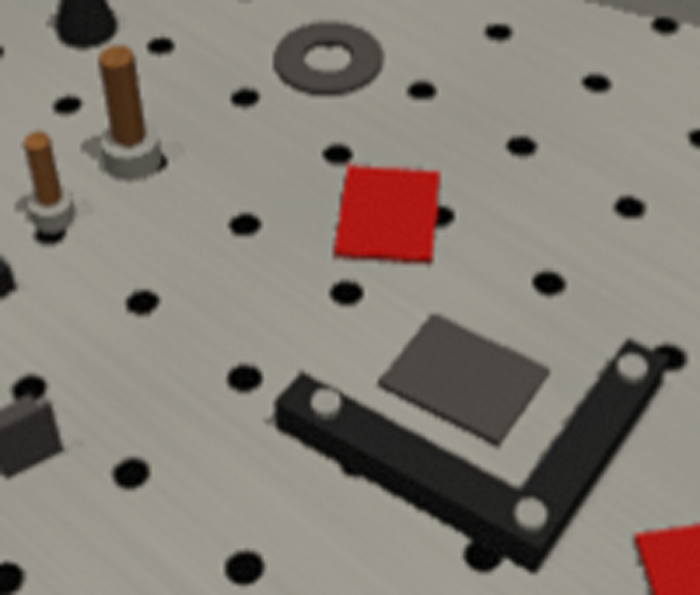

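View pics/c2.png

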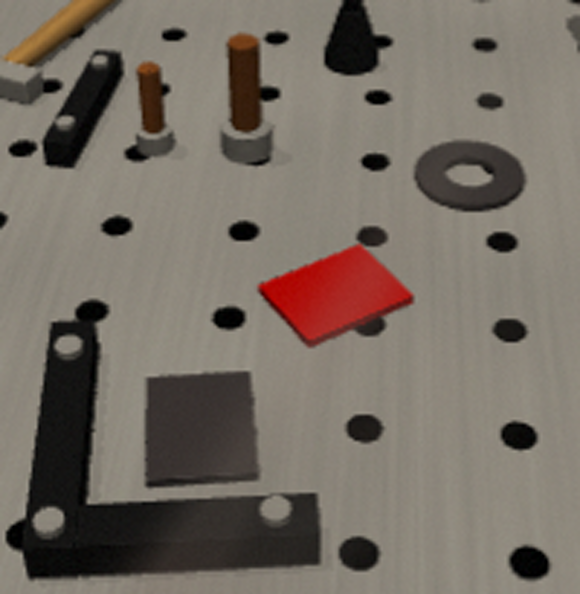

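The crops show these corner pixels:
- **Plate top:** in c1 (435,315), (549,371), (499,443), (379,382). In c2 (249,372), (258,475), (147,485), (146,378).
- **Pusher top:** (117,56) in c1 and (243,42) in c2.

I'll fit all poses from both views.

```bash
cat > h.py <<'E'
import numpy as np, cv2
from scipy.optimize import least_squares
from rig import r
CAL={n:r.get_calibration(n) for n in("scene","side")}
def proj(n,P):
    c=CAL[n];K=np.array([[c["fx"],0,c["cx"]],[0,c["fy"],c["cy"]],[0,0,1]])
    return cv2.projectPoints(np.array(P,float),c["rvec"],c["tvec"],K,c["dist_coeffs"])[0][:,0]
def unc(p,s,off): return (np.array(p,float)+.5)/s-.5+off
def place(q,M):
    M=np.array(M,float);c,s=np.cos(q[2]),np.sin(q[2])
    return np.c_[q[0]+c*M[:,0]-s*M[:,1],q[1]+s*M[:,0]+c*M[:,1],M[:,2]]
def fit(obs,q0,name=""):
    # obs: list of (cam, model pts, pixels)
    f=lambda q:np.concatenate([(proj(n,place(q,M))-p).ravel() for n,M,p in obs])
    o=least_squares(f,q0,loss="soft_l1");print(name,o.x[:2].round(1),np.degrees(o.x[2]).round(2),"res",f(o.x).round(1));return o.x
E
cat > m.py <<'E'
from h import *
A=lambda p:unc(p,3.5,(220,145)); B=lambda p:unc(p,2.9,(225,110))
pl=[[-35,-45,8],[-35,45,8],[35,45,8],[35,-45,8]]
cm=[[0,-160,30],[30,-160,30],[30,30,30],[-140,0,30],[-140,30,30],[0,0,30]]
a=[(302,375),(278,405),(537,553),(628,340),(665,358),(525,488)]
b=[(98,324),(53,322),(27,547),(317,494),(320,540),(78,507)]
fit([("scene",cm,A(a)),("side",cm,B(b))],[600,0,0],"corner")
fit([("scene",cm,A(a))],[600,0,0]);fit([("side",cm,B(b))],[600,0,0])
pa=[(435,315),(549,371),(499,443),(379,382)];pb=[(249,372),(258,475),(147,485),(146,378)]
fit([("scene",pl,A(pa)),("side",pl,B(pb))],[550,0,0],"plate")
fit([("scene",pl,A(pa))],[550,0,0]);fit([("side",pl,B(pb))],[550,0,0])
for nm,z in(("pusher",[[0,0,105],[0,0,25]]),):
    fit([("scene",z,A([(117,56),(127,150)])),("side",z,B([(243,42),(246,127)]))],[500,-300,0],nm)
fit([("scene",[[0,0,8]],A([(328,56)])),("side",[[0,0,8]],B([(469,174)]))],[400,-200,0],"flange")
z=[[0,0,70],[0,0,17]]
fit([("scene",z,A([(37,141),(49,202)])),("side",z,B([(149,67),(155,133)]))],[500,-300,0],"small")
for n,f,p in(("scene",A,[(347,165),(440,172),(431,262),(335,255)]),("side",B,[(260,290),(358,245),(413,298),(312,346)])):
    fit([(n,[[0,0,8]],f([np.mean(p,0)]))],[480,-100,0],"red")
E
python3 m.py
```

```text
corner [665.4 200.6] -8632.65 res [ 0.5 -1.8 -0.7 -1.4  1.5 -0.9  0.9 -1.   2.3 -0.4 -0.6  0.  -0.8 -1.1
 -0.6  0.2 -2.5  1.1 -0.2  0.4  0.  -1.2 -0.3 -0.3]
 [667.5 201.5] 8.0 res [-0.3 -0.5 -1.4 -0.   1.5 -0.   0.1 -0.6  1.6 -0.  -0.8  0.9]
 [664.7 200.5] 2167.09 res [-0.1 -1.1  0.2  0.1 -2.1  1.1  0.3  0.7  0.4 -0.9  0.1 -0.3]
plate [607.  112.1] 9.1 res [-0.1 -0.9  1.1 -1.   0.7 -0.3  0.2 -0.3 -0.1  0.1 -0.3 -0.1 -1.1 -0.9
 -0.4  0.3]
 [608.9 112.4] 8.39 res [-0.3 -0.5  0.8 -0.2 -0.   0.5 -0.3  0.1]
 [606.  112.4] -710.38 res [ 0.2  0.1  0.4 -0.1 -0.4 -0.6 -0.2  0.6]
pusher [ 610.5 -208.4] 0.0 res [-0.  -0.3  1.  -3.3 -0.6  0.1 -0.6 -0.1]
flange [ 424.5 -177.7] 0.0 res [ 0.4 -0.4 -0.4 -0.2]
small [ 687.5 -211.9] 0.0 res [-0.   0.9 -0.  -1.1  0.2  2.7 -0.2 -1.4]
red [529.8 -22.7] 0.0 res [-0.  0.]
red [524.9 -20.9] 0.0 res [ 0. -0.]
```

Call:
carry_out([
  {"dp": [55,-23,5],"yaw": 2},
  {"dp": [110,-47,9],"yaw": 4},
  {"dp": [165,-70,13],"yaw": 6},
  {"dp": [220,-94,17],"yaw": 8},
  {"dp": [275,-117,22],"yaw": 10},
  {"dp": [330,-141,26],"yaw": 12},
  {"dp": [385,-164,30],"yaw": 13.5},
  {"dp": [440,-188,35],"yaw": 13.5},
  {"dp": [495,-211,39],"yaw": 13.5},
  {"dp": [495,-211,39],"yaw": 13.5},
  {"dp": [495,-211,39],"yaw": 13.5},
  {"dp": [495,-211,39],"yaw": 13.5},
], fingers=1)

```text
clock: 1.6
eef_pos: [609.9, -209.2, 200.2]
tcp_rot: [-3.142, 0.001, 0.131]
contact_force: [0.0, -0.4, 0.9]
opening: 1.002
grasp_force: 0.0
```

Run:
```python
from rig import r
import cv2
s=r.sense();print(s["clock"],s["eef_pos"],s["tcp_rot"])
print(r.get_calibration("wrist"))
cv2.imwrite("pics/w1.png",r.grab_frame("wrist")[:,:,::-1])
```

```text
1.6 [ 609.86874104 -209.2185367   200.19994919] [-3.14154767e+00  5.89057954e-04  1.31046362e-01]
{'fx': 351.796638615733, 'fy': 351.796638615733, 'cx': 321.48057693488835, 'cy': 204.15723996478874, 'dist_coeffs': array([0.01936339, 0.        , 0.        , 0.        , 0.        ]), 'rvec': array([-2.18773349,  1.91737261,  0.28196624]), 'tvec': array([-288.56299332,  526.4820309 ,  506.57695828])}
```

View pics/w1.png

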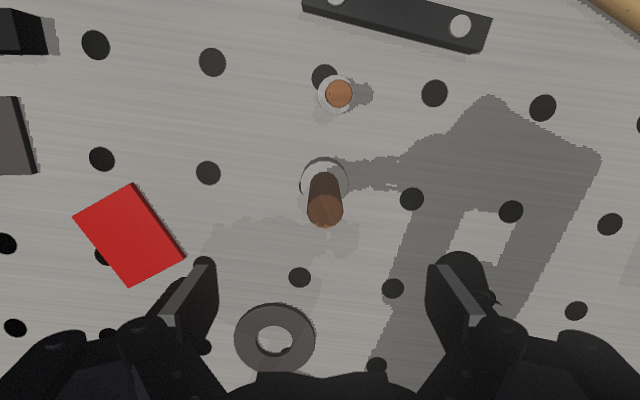

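The wrist view shows the handle top centred at (325,211) and the foot at (324,180). The small tool is at (339,93), and the red plate and flange are clear of both fingers.

Run:
```python
import h; from h import *
h.CAL["wrist"]=r.get_calibration("wrist")
fit([("wrist",[[0,0,105]],np.array([(325.,211)]))],[600,-200,0],"top")
fit([("wrist",[[0,0,25]],np.array([(324.,180)]))],[600,-200,0],"foot")
```

```text
top [ 609.6 -213. ] 0.0 res [-0.  0.]
foot [ 613.1 -212.4] 0.0 res [-0. -0.]
```

Call:
carry_out([
  {"dp": [0.5,2,30],"yaw": 0},
  {"dp": [0.5,2,65],"yaw": 0},
  {"dp": [0.5,2,100],"yaw": 0},
  {"dp": [0.5,2,125],"yaw": 0},
  {"dp": [0.5,2,139],"yaw": 0},
  {"dp": [0.5,2,139],"yaw": 0},
  {"dp": [0.5,2,139],"yaw": 0},
])

```text
clock: 2.52
eef_pos: [612.1, -210.8, 62.4]
tcp_rot: [3.141, -0.001, 0.132]
contact_force: [-0.0, -0.4, 0.4]
opening: 1.0
grasp_force: 0.0
```

Call:
carry_out([
  {"dp": [0,0,0]},
  {"dp": [0,0,0]},
  {"dp": [0,0,0]},
  {"dp": [0,0,0]},
  {"dp": [0,0,0]},
  {"dp": [0,0,0]},
  {"dp": [0,0,0]},
  {"dp": [0,0,0]},
], fingers=-1, grip_force=80)

```text
schema error: expected keys dp, yaw
```

Call:
carry_out([
  {"dp": [0,0,0],"yaw": 0},
  {"dp": [0,0,0],"yaw": 0},
  {"dp": [0,0,0],"yaw": 0},
  {"dp": [0,0,0],"yaw": 0},
  {"dp": [0,0,0],"yaw": 0},
  {"dp": [0,0,0],"yaw": 0},
  {"dp": [0,0,0],"yaw": 0},
  {"dp": [0,0,0],"yaw": 0},
], fingers=-1, grip_force=80)

```text
clock: 3.52
eef_pos: [611.8, -210.4, 61.7]
tcp_rot: [3.141, -0.0, 0.132]
contact_force: [0.1, -0.7, 6.2]
opening: 0.29
grasp_force: 78.1
```

Call:
carry_out([
  {"dp": [0,0,-20],"yaw": 0},
  {"dp": [0,0,-45],"yaw": 0},
  {"dp": [-2,-20,-60],"yaw": 0},
  {"dp": [-6,-55,-60],"yaw": 0},
  {"dp": [-11,-100,-60],"yaw": 0},
  {"dp": [-16,-145,-60],"yaw": 0},
  {"dp": [-21,-190,-60],"yaw": 0},
  {"dp": [-26,-235,-60],"yaw": 0},
  {"dp": [-31,-280,-60],"yaw": 0},
  {"dp": [-35,-310,-60],"yaw": 0},
  {"dp": [-35,-322,-60],"yaw": 0},
  {"dp": [-35,-322,-60],"yaw": 0},
])

```text
clock: 5.03
eef_pos: [534.1, 105.0, 121.5]
tcp_rot: [3.142, -0.0, 0.134]
contact_force: [0.3, -0.4, -2.9]
opening: 0.284
grasp_force: 78.9
```

Run:
```python
from rig import r
import cv2,numpy as np
s=r.sense();print(s["clock"],s["eef_pos"],s["tcp_rot"],s["contact_force"])
a=r.grab_frame("side")[:,:,::-1][170:330,225:425]
b=r.grab_frame("wrist")[:,:,::-1]
cv2.imwrite("pics/w2.png",b)
cv2.imwrite("pics/s2.png",cv2.resize(a,None,fx=3.5,fy=3.5,interpolation=cv2.INTER_CUBIC))
```

```text
5.025 [534.05141856 105.01550959 121.50878348] [ 3.14153795e+00 -5.62893860e-05  1.33744940e-01] [ 0.31423317 -0.42378744 -2.9274784 ]
```

View pics/w2.png

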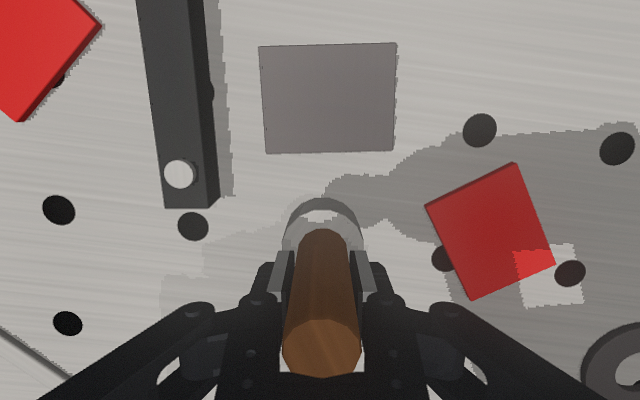

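The wrist view shows the tool held straight. The plate corners are at (259,46), (397,42), (395,151) and (266,154), and the left bar's end is at (165–209,208).

Run:
```python
import h; from h import *
h.CAL["wrist"]=r.get_calibration("wrist")
pl=[[35,45,8],[35,-45,8],[-35,-45,8],[-35,45,8]]
q=fit([("wrist",pl,np.array([(259,46),(397,42),(395,151),(266,154.)]))],[607,112,.14],"plate")
c=fit([("wrist",[[-140,0,30],[-140,30,30]],np.array([(209,208),(165,208.)]))],[666,201,.13],"bar")
for p in([(209,208)],[(165,208)],[(190,2)]):
    fit([("wrist",[[0,0,30]],np.array(p,float))],[600,150,0],p)
fit([("wrist",[[0,0,0]],np.array([(222,197.)]))],[600,150,0],"bot")
fit([("wrist",[[0,0,85]],np.array([(322,217.)]))],[540,100,0],"footmid z85")
```

```text
plate [605.9 106.8] 9.11 res [-0.8 -0.2  1.4 -0.3 -0.5  0.2  0.2  0.6]
bar [666.1 195.9] 7.75 res [ 0.6 -0.1 -0.6  0.1]
[(209, 208)] [527.2 177.5] 0.0 res [ 0. -0.]
[(165, 208)] [523.4 206.4] 0.0 res [ 0. -0.]
[(190, 2)] [648.2 192.7] 0.0 res [-0.  0.]
bot [526.6 176.9] 0.0 res [ 0. -0.]
footmid z85 [549.4 104.3] 0.0 res [-0.  0.]
```

Call:
carry_out([
  {"dp": [0,0,20],"yaw": 0},
  {"dp": [0,0,40],"yaw": 0},
  {"dp": [0,0,53],"yaw": 0},
  {"dp": [0,0,58],"yaw": 0},
  {"dp": [0,0,58],"yaw": 0},
  {"dp": [5,0,58],"yaw": 0},
  {"dp": [10,0,58],"yaw": 0},
  {"dp": [15,0,58],"yaw": 0},
  {"dp": [20,0,58],"yaw": 0},
  {"dp": [25,0,58],"yaw": 0},
  {"dp": [30,0,58],"yaw": 0},
  {"dp": [30,0,58],"yaw": 0},
])

```text
clock: 6.62
eef_pos: [563.8, 108.3, 63.0]
tcp_rot: [3.142, 0.001, 0.132]
contact_force: [-2.1, -0.0, -3.3]
opening: 0.285
grasp_force: 79.0
```

Call:
carry_out([
  {"dp": [4,0,0],"yaw": 0},
  {"dp": [8,0,0],"yaw": 0},
  {"dp": [12,0,0],"yaw": 0},
  {"dp": [15,0,0],"yaw": 0},
  {"dp": [16,0,0],"yaw": 0},
  {"dp": [16,0,0],"yaw": 0},
])

```text
clock: 7.38
eef_pos: [580.0, 110.4, 63.3]
tcp_rot: [-3.142, -0.0, 0.132]
contact_force: [-2.0, 0.8, -4.3]
opening: 0.286
grasp_force: 79.0
```

Call:
carry_out([
  {"dp": [1,0,0],"yaw": 0},
  {"dp": [2,0,0],"yaw": 0},
  {"dp": [2,0,0],"yaw": 0},
])

```text
clock: 7.75
eef_pos: [582.3, 110.7, 63.3]
tcp_rot: [-3.142, -0.001, 0.132]
contact_force: [-2.1, -0.3, -2.9]
opening: 0.285
grasp_force: 79.0
```

Friction is about 2 N, and there's no wall contact yet. I'll go on in small steps.

Call:
carry_out([
  {"dp": [1,0,0],"yaw": 0},
  {"dp": [2,0,0],"yaw": 0},
  {"dp": [2,0,0],"yaw": 0},
])

```text
clock: 8.12
eef_pos: [584.2, 111.0, 63.3]
tcp_rot: [-3.142, -0.001, 0.132]
contact_force: [-2.1, 0.1, -3.9]
opening: 0.284
grasp_force: 79.0
```

Call:
carry_out([
  {"dp": [1,0,0],"yaw": 0},
  {"dp": [1.5,0,0],"yaw": 0},
  {"dp": [1.5,0,0],"yaw": 0},
])

```text
clock: 8.5
eef_pos: [585.6, 111.1, 63.3]
tcp_rot: [-3.142, -0.0, 0.132]
contact_force: [-2.1, 0.2, -4.0]
opening: 0.282
grasp_force: 79.0
```

Call:
carry_out([
  {"dp": [1,0,0],"yaw": 0},
  {"dp": [1.5,0,0],"yaw": 0},
  {"dp": [1.5,0,0],"yaw": 0},
])

```text
clock: 8.88
eef_pos: [586.1, 111.2, 63.3]
tcp_rot: [3.142, 0.002, 0.132]
contact_force: [-6.0, -1.1, 0.3]
opening: 0.285
grasp_force: 79.0
```

Run:
```python
from rig import r
import cv2,numpy as np
s=r.sense();print(s["clock"],s["eef_pos"],s["contact_force"])
a=r.grab_frame("side")[:,:,::-1][200:320,225:345]
b=r.grab_frame("wrist")[:,:,::-1][0:260,100:420]
cv2.imwrite("pics/w3.png",np.hstack([cv2.resize(b,None,fx=1.25,fy=1.25,interpolation=cv2.INTER_CUBIC)[:325],cv2.resize(a,(325,325),interpolation=cv2.INTER_CUBIC)]))
```

```text
8.875 [586.13229318 111.19011584  63.28672815] [-6.03680454 -1.05175999  0.29118663]
```

View pics/w3.png

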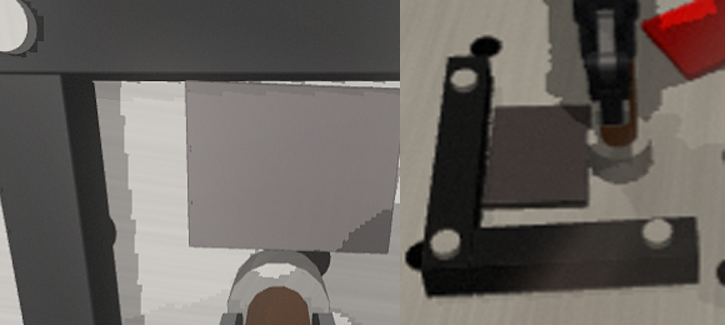

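The plate's far-left corner touches the far bar, at about (188,82), with a slight wedge gap opening to the right. I'll push on gently to close it.

Call:
carry_out([
  {"dp": [0.7,0,0],"yaw": 0},
  {"dp": [1.4,0,0],"yaw": 0},
  {"dp": [1.4,0,0],"yaw": 0},
])

```text
clock: 9.35
eef_pos: [586.6, 111.3, 63.2]
tcp_rot: [3.142, 0.004, 0.132]
contact_force: [-8.7, -1.6, 3.4]
opening: 0.284
grasp_force: 79.1
```

Call:
carry_out([
  {"dp": [-6,0,0],"yaw": 0},
  {"dp": [-15,5,-12],"yaw": 0},
  {"dp": [-15,20,-25],"yaw": 0},
  {"dp": [-10,50,-25],"yaw": 0},
  {"dp": [0,80,-25],"yaw": 0},
  {"dp": [25,90,-25],"yaw": 0},
  {"dp": [50,90,-25],"yaw": 0},
  {"dp": [53,90,-20],"yaw": 0},
  {"dp": [53,90,-8],"yaw": 0},
  {"dp": [53,90,-1],"yaw": 0},
  {"dp": [53,90,-1],"yaw": 0},
])

```text
clock: 10.72
eef_pos: [651.4, 29.2, 63.2]
tcp_rot: [-3.141, 0.002, 0.132]
contact_force: [-0.6, 0.3, -2.9]
opening: 0.28
grasp_force: 78.9
```

Call:
carry_out([
  {"dp": [0,-5,0],"yaw": 0},
  {"dp": [0,-10,0],"yaw": 0},
  {"dp": [0,-15,0],"yaw": 0},
  {"dp": [0,-20,0],"yaw": 0},
  {"dp": [0,-25,0],"yaw": 0},
  {"dp": [0,-30,0],"yaw": 0},
  {"dp": [0,-34,0],"yaw": 0},
  {"dp": [0,-38,0],"yaw": 0},
  {"dp": [0,-38,0],"yaw": 0},
])

```text
clock: 11.85
eef_pos: [647.8, 67.3, 64.4]
tcp_rot: [-3.141, -0.0, 0.132]
contact_force: [1.7, -2.8, -2.1]
opening: 0.287
grasp_force: 79.2
```

Run:
```python
from rig import r
import cv2,numpy as np
s=r.sense();print(s["clock"],s["eef_pos"],s["contact_force"])
a=r.grab_frame("side")[:,:,::-1][200:320,225:345]
b=r.grab_frame("wrist")[:,:,::-1][100:400,0:400]
cv2.imwrite("pics/w4.png",np.hstack([b,cv2.resize(a,(300,300),interpolation=cv2.INTER_CUBIC)]))
```

```text
11.85 [647.75148305  67.32126867  64.35097758] [ 1.66389929 -2.83478456 -2.10207464]
```

View pics/w4.png

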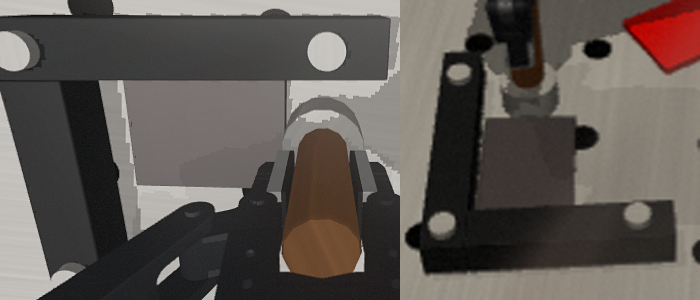

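The plate is sliding left. The foot is on the right edge, and a small gap remains at the left bar, from about (125,150) to (133,150).

Call:
carry_out([
  {"dp": [0,-2,0],"yaw": 0},
  {"dp": [0,-4,0],"yaw": 0},
  {"dp": [0,-5,0],"yaw": 0},
  {"dp": [0,-5,0],"yaw": 0},
])

```text
clock: 12.45
eef_pos: [646.9, 72.0, 64.2]
tcp_rot: [-3.141, 0.0, 0.132]
contact_force: [0.9, -2.4, -1.5]
opening: 0.283
grasp_force: 79.2
```

Call:
carry_out([
  {"dp": [0,-1,0],"yaw": 0},
  {"dp": [0,-2,0],"yaw": 0},
  {"dp": [0,-2,0],"yaw": 0},
])

```text
clock: 12.82
eef_pos: [646.7, 74.0, 64.2]
tcp_rot: [-3.141, 0.0, 0.132]
contact_force: [0.3, -3.4, -2.0]
opening: 0.284
grasp_force: 79.2
```

Call:
carry_out([
  {"dp": [0,-1,0],"yaw": 0},
  {"dp": [0,-2,0],"yaw": 0},
  {"dp": [0,-2,0],"yaw": 0},
])

```text
clock: 13.2
eef_pos: [646.4, 76.0, 64.2]
tcp_rot: [-3.141, 0.0, 0.132]
contact_force: [-0.0, -3.3, -1.7]
opening: 0.286
grasp_force: 79.2
```

Call:
carry_out([
  {"dp": [0,-1,0],"yaw": 0},
  {"dp": [0,-2,0],"yaw": 0},
  {"dp": [0,-2,0],"yaw": 0},
])

```text
clock: 13.58
eef_pos: [646.2, 78.0, 64.3]
tcp_rot: [-3.141, 0.0, 0.132]
contact_force: [-0.6, -1.1, -2.5]
opening: 0.289
grasp_force: 79.2
```

Call:
carry_out([
  {"dp": [0,-1,0],"yaw": 0},
  {"dp": [0,-2,0],"yaw": 0},
  {"dp": [0,-2,0],"yaw": 0},
])

```text
clock: 13.95
eef_pos: [645.9, 80.0, 64.2]
tcp_rot: [-3.141, 0.0, 0.132]
contact_force: [0.3, -2.0, -3.1]
opening: 0.287
grasp_force: 79.2
```

Call:
carry_out([
  {"dp": [0,-1,0],"yaw": 0},
  {"dp": [0,-1,0],"yaw": 0},
])

```text
clock: 14.2
eef_pos: [645.8, 80.9, 64.3]
tcp_rot: [-3.141, 0.0, 0.132]
contact_force: [1.1, -3.2, -3.7]
opening: 0.282
grasp_force: 79.2
```

Call:
carry_out([
  {"dp": [0,-1,0],"yaw": 0},
  {"dp": [0,-1.5,0],"yaw": 0},
  {"dp": [0,-1.5,0],"yaw": 0},
])

```text
clock: 14.58
eef_pos: [645.7, 82.4, 64.3]
tcp_rot: [-3.142, -0.0, 0.132]
contact_force: [0.9, -1.8, -2.6]
opening: 0.284
grasp_force: 79.2
```

Call:
carry_out([
  {"dp": [0,-1,0],"yaw": 0},
  {"dp": [0,-1.5,0],"yaw": 0},
  {"dp": [0,-1.5,0],"yaw": 0},
])

```text
clock: 14.95
eef_pos: [646.1, 83.2, 64.4]
tcp_rot: [3.141, -0.001, 0.132]
contact_force: [3.1, -5.3, -4.6]
opening: 0.288
grasp_force: 79.1
```

Run:
```python
from rig import r
import cv2,numpy as np
s=r.sense();print(s["clock"],s["eef_pos"],s["contact_force"])
a=r.grab_frame("scene")[:,:,::-1][220:320,290:420]
b=r.grab_frame("wrist")[:,:,::-1][130:330,0:320]
cv2.imwrite("pics/w5.png",np.hstack([cv2.resize(b,(480,300),interpolation=cv2.INTER_CUBIC),cv2.resize(a,(320,300),interpolation=cv2.INTER_CUBIC)]))
```

```text
14.95 [646.07428978  83.22164238  64.3762832 ] [ 3.13767082 -5.32495262 -4.61951086]
```

View pics/w5.png

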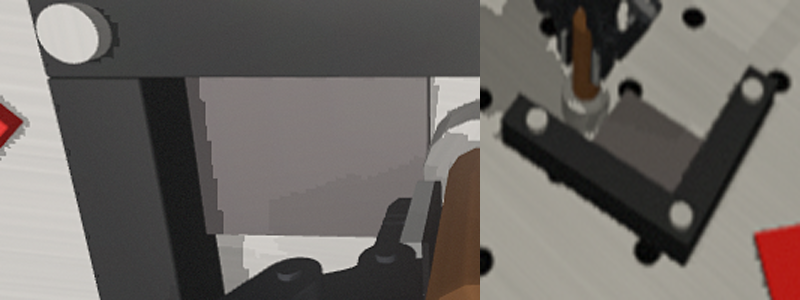

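The plate's left edge now meets the left bar in the view, along (190,80)–(207,235), and the force is rising. I'll seat it with one small push, back off, then re-nudge the near edge a little right of centre.

Call:
carry_out([
  {"dp": [0,-1,0],"yaw": 0},
  {"dp": [0,-1,0],"yaw": 0},
])

```text
clock: 15.3
eef_pos: [646.5, 83.8, 64.5]
tcp_rot: [3.14, -0.002, 0.133]
contact_force: [4.2, -7.6, -4.7]
opening: 0.286
grasp_force: 79.3
```

Call:
carry_out([
  {"dp": [0,6,0],"yaw": 0},
  {"dp": [-3,20,-8],"yaw": 0},
  {"dp": [-20,22,-25],"yaw": 0},
  {"dp": [-50,15,-25],"yaw": 0},
  {"dp": [-75,-10,-25],"yaw": 0},
  {"dp": [-75,-35,-25],"yaw": 0},
  {"dp": [-75,-55,-25],"yaw": 0},
  {"dp": [-75,-55,-12],"yaw": 0},
  {"dp": [-75,-55,0],"yaw": 0},
  {"dp": [-75,-55,0],"yaw": 0},
])

```text
clock: 16.55
eef_pos: [562.9, 128.6, 62.7]
tcp_rot: [3.141, 0.003, 0.132]
contact_force: [-0.4, -0.5, -2.8]
opening: 0.287
grasp_force: 79.6
```

Call:
carry_out([
  {"dp": [4,0,0],"yaw": 0},
  {"dp": [8,0,0],"yaw": 0},
  {"dp": [12,0,0],"yaw": 0},
  {"dp": [14,0,0],"yaw": 0},
  {"dp": [15,0,0],"yaw": 0},
  {"dp": [15,0,0],"yaw": 0},
])

```text
clock: 17.3
eef_pos: [578.6, 131.4, 64.3]
tcp_rot: [3.142, -0.0, 0.132]
contact_force: [0.8, -0.4, -2.5]
opening: 0.285
grasp_force: 79.6
```

Call:
carry_out([
  {"dp": [1.5,0,0],"yaw": 0},
  {"dp": [3,0,0],"yaw": 0},
  {"dp": [3,0,0],"yaw": 0},
])

```text
clock: 17.68
eef_pos: [581.7, 131.8, 64.3]
tcp_rot: [-3.142, -0.0, 0.132]
contact_force: [0.8, 0.2, -2.5]
opening: 0.286
grasp_force: 79.6
```

Call:
carry_out([
  {"dp": [1,0,0],"yaw": 0},
  {"dp": [2,0,0],"yaw": 0},
  {"dp": [2,0,0],"yaw": 0},
])

```text
clock: 18.05
eef_pos: [583.2, 132.0, 64.2]
tcp_rot: [3.142, 0.001, 0.132]
contact_force: [-1.9, -0.5, -1.9]
opening: 0.285
grasp_force: 79.6
```

Call:
carry_out([
  {"dp": [1,0,0],"yaw": 0},
  {"dp": [1,0,0],"yaw": 0},
])

```text
clock: 18.3
eef_pos: [583.7, 132.0, 64.1]
tcp_rot: [3.141, 0.002, 0.132]
contact_force: [-5.1, -0.6, -0.4]
opening: 0.284
grasp_force: 79.6
```

Call:
carry_out([
  {"dp": [1,0,0],"yaw": 0},
  {"dp": [1.5,0,0],"yaw": 0},
  {"dp": [1.5,0,0],"yaw": 0},
])

```text
clock: 18.68
eef_pos: [584.3, 132.1, 64.0]
tcp_rot: [3.141, 0.004, 0.132]
contact_force: [-7.9, -0.7, 2.2]
opening: 0.285
grasp_force: 79.7
```

Call:
carry_out([
  {"dp": [-4,0,0],"yaw": 0},
  {"dp": [-12,0,0],"yaw": 0},
  {"dp": [-30,0,0],"yaw": 0},
  {"dp": [-50,5,0],"yaw": 0},
  {"dp": [-60,10,0],"yaw": 0},
  {"dp": [-60,10,0],"yaw": 0},
])

```text
clock: 19.42
eef_pos: [527.8, 114.3, 64.5]
tcp_rot: [-3.142, -0.001, 0.132]
contact_force: [-0.4, -0.7, -3.5]
opening: 0.286
grasp_force: 79.4
```

Run:
```python
from rig import r
import cv2,numpy as np
s=r.sense();print(s["clock"],s["eef_pos"],s["contact_force"])
a=r.grab_frame("side")[:,:,::-1][200:320,225:345]
w=r.grab_frame("wrist")[:,:,::-1]
cv2.imwrite("pics/full6.png",w);b=w[0:260,100:420]
cv2.imwrite("pics/w6.png",np.hstack([cv2.resize(b,(480,390),interpolation=cv2.INTER_CUBIC),cv2.resize(a,(320,390),interpolation=cv2.INTER_CUBIC)]))
```

```text
19.425 [527.82088356 114.28736295  64.52028299] [-0.40071578 -0.66706775 -3.45677986]
```

View pics/w6.png

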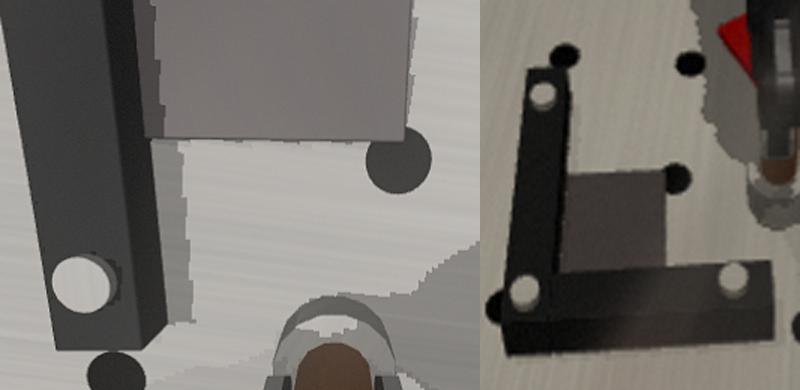

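The view shows the plate flush against the left bar, with its near-left corner at (152,138). I'll confirm by touch: push once more on the right edge and see that it stiffens at once, near the earlier (646,83).

Call:
carry_out([
  {"dp": [0,15,-25],"yaw": 0},
  {"dp": [15,50,-25],"yaw": 0},
  {"dp": [50,85,-25],"yaw": 0},
  {"dp": [90,88,-25],"yaw": 0},
  {"dp": [113,88,-22],"yaw": 0},
  {"dp": [113,88,-8],"yaw": 0},
  {"dp": [113,88,0],"yaw": 0},
  {"dp": [113,80,0],"yaw": 0},
  {"dp": [113,70,0],"yaw": 0},
  {"dp": [113,60,0],"yaw": 0},
  {"dp": [113,53,0],"yaw": 0},
  {"dp": [113,53,0],"yaw": 0},
])

```text
clock: 21.02
eef_pos: [646.8, 77.7, 64.5]
tcp_rot: [-3.142, -0.0, 0.133]
contact_force: [0.1, -0.7, -4.0]
opening: 0.286
grasp_force: 79.6
```

Call:
carry_out([
  {"dp": [0,-2,0],"yaw": 0},
  {"dp": [0,-3,0],"yaw": 0},
  {"dp": [0,-3,0],"yaw": 0},
])

```text
clock: 21.4
eef_pos: [646.5, 79.8, 64.3]
tcp_rot: [3.142, 0.0, 0.132]
contact_force: [-0.5, 0.1, -1.8]
opening: 0.289
grasp_force: 79.6
```

Call:
carry_out([
  {"dp": [0,-1,0],"yaw": 0},
  {"dp": [0,-2,0],"yaw": 0},
  {"dp": [0,-2,0],"yaw": 0},
])

```text
clock: 21.78
eef_pos: [646.2, 81.9, 64.3]
tcp_rot: [3.142, -0.0, 0.132]
contact_force: [-0.3, 0.3, -2.9]
opening: 0.287
grasp_force: 79.6
```

Call:
carry_out([
  {"dp": [0,-1,0],"yaw": 0},
  {"dp": [0,-1.5,0],"yaw": 0},
  {"dp": [0,-1.5,0],"yaw": 0},
])

```text
clock: 22.15
eef_pos: [646.1, 83.1, 64.3]
tcp_rot: [3.141, -0.0, 0.132]
contact_force: [-0.3, -3.1, -1.2]
opening: 0.283
grasp_force: 79.7
```

Call:
carry_out([
  {"dp": [0,-1,0],"yaw": 0},
  {"dp": [0,-1.5,0],"yaw": 0},
  {"dp": [0,-1.5,0],"yaw": 0},
])

```text
clock: 22.52
eef_pos: [646.2, 83.9, 64.4]
tcp_rot: [3.14, -0.001, 0.133]
contact_force: [0.7, -8.1, -2.5]
opening: 0.286
grasp_force: 79.8
```

Call:
carry_out([
  {"dp": [0,-1,0],"yaw": 0},
  {"dp": [0,-1,0],"yaw": 0},
])

```text
clock: 22.78
eef_pos: [646.5, 84.3, 64.4]
tcp_rot: [3.139, -0.001, 0.133]
contact_force: [3.0, -9.6, -3.1]
opening: 0.285
grasp_force: 80.0
```

The plate is seated on the left. Next comes a last light check on the near edge, then I'll back off.

Call:
carry_out([
  {"dp": [0,6,0],"yaw": 0},
  {"dp": [-3,20,-8],"yaw": 0},
  {"dp": [-20,22,-25],"yaw": 0},
  {"dp": [-50,15,-25],"yaw": 0},
  {"dp": [-73,-10,-25],"yaw": 0},
  {"dp": [-73,-35,-25],"yaw": 0},
  {"dp": [-73,-57,-25],"yaw": 0},
  {"dp": [-73,-57,-12],"yaw": 0},
  {"dp": [-73,-57,0],"yaw": 0},
  {"dp": [-68,-57,0],"yaw": 0},
  {"dp": [-62,-57,0],"yaw": 0},
  {"dp": [-59,-57,0],"yaw": 0},
])

```text
clock: 24.28
eef_pos: [580.7, 134.4, 64.6]
tcp_rot: [-3.142, -0.001, 0.132]
contact_force: [0.9, 0.7, -3.5]
opening: 0.284
grasp_force: 79.9
```

Call:
carry_out([
  {"dp": [1.5,0,0],"yaw": 0},
  {"dp": [3,0,0],"yaw": 0},
  {"dp": [3,0,0],"yaw": 0},
])

```text
clock: 24.65
eef_pos: [582.7, 135.0, 64.4]
tcp_rot: [-3.142, -0.0, 0.132]
contact_force: [-0.6, -0.6, -2.5]
opening: 0.287
grasp_force: 79.9
```

Call:
carry_out([
  {"dp": [1,0,0],"yaw": 0},
  {"dp": [2,0,0],"yaw": 0},
  {"dp": [2,0,0],"yaw": 0},
])

```text
clock: 25.02
eef_pos: [583.9, 135.1, 64.2]
tcp_rot: [3.142, 0.002, 0.132]
contact_force: [-3.6, 0.2, -0.7]
opening: 0.284
grasp_force: 79.9
```

Call:
carry_out([
  {"dp": [1,0,0],"yaw": 0},
  {"dp": [1.5,0,0],"yaw": 0},
  {"dp": [1.5,0,0],"yaw": 0},
])

```text
clock: 25.4
eef_pos: [584.5, 135.2, 64.0]
tcp_rot: [3.141, 0.004, 0.132]
contact_force: [-6.9, -0.7, 2.0]
opening: 0.283
grasp_force: 79.9
```

Call:
carry_out([
  {"dp": [-4,0,0],"yaw": 0},
  {"dp": [-12,0,0],"yaw": 0},
  {"dp": [-30,2,0],"yaw": 0},
  {"dp": [-50,8,0],"yaw": 0},
  {"dp": [-70,14,0],"yaw": 0},
  {"dp": [-75,15,0],"yaw": 0},
  {"dp": [-75,15,0],"yaw": 0},
  {"dp": [-75,15,0.5],"yaw": 0},
])

```text
clock: 26.4
eef_pos: [514.9, 111.0, 64.0]
tcp_rot: [-3.141, -0.002, 0.132]
contact_force: [0.3, 0.2, -2.4]
opening: 0.288
grasp_force: 79.9
```

Call:
carry_out([
  {"dp": [0,0,0.5],"yaw": 0},
  {"dp": [0,0,1],"yaw": 0},
  {"dp": [0,0,1],"yaw": 0},
])

```text
clock: 26.78
eef_pos: [513.8, 110.7, 62.6]
tcp_rot: [3.142, 0.0, 0.132]
contact_force: [-0.2, -0.8, -2.0]
opening: 0.288
grasp_force: 79.9
```

Run:
```python
from rig import r
import cv2,numpy as np
s=r.sense();print(s["clock"],s["eef_pos"],s["contact_force"],s["wrist_torque"])
```

```text
26.775 [513.79069    110.67440723  62.63925531] [-0.2366911  -0.83811796 -2.0128141 ] [ 0.00745751 -0.01457107  0.02214949]
```

Call:
carry_out([
  {"dp": [0,0,0.5],"yaw": 0},
  {"dp": [0,0,1],"yaw": 0},
  {"dp": [0,0,1],"yaw": 0},
])

```text
clock: 27.15
eef_pos: [513.8, 110.6, 61.8]
tcp_rot: [3.142, -0.0, 0.132]
contact_force: [0.2, -0.2, -2.1]
opening: 0.279
grasp_force: 79.9
```

Call:
carry_out([
  {"dp": [0,0,0.4],"yaw": 0},
  {"dp": [0,0,0.4],"yaw": 0},
])

```text
clock: 27.4
eef_pos: [513.9, 110.7, 61.7]
tcp_rot: [3.142, -0.0, 0.132]
contact_force: [-0.9, -0.5, 3.1]
opening: 0.283
grasp_force: 80.3
```

Call:
carry_out([
  {"dp": [0,0,0.3],"yaw": 0},
  {"dp": [0,0,0.3],"yaw": 0},
])

```text
clock: 27.65
eef_pos: [513.9, 110.7, 61.6]
tcp_rot: [-3.142, -0.0, 0.132]
contact_force: [-2.8, -1.9, 7.6]
opening: 0.285
grasp_force: 80.9
```

Call:
carry_out([
  {"dp": [0,0,0],"yaw": 0},
  {"dp": [0,0,0],"yaw": 0},
  {"dp": [0,0,0],"yaw": 0},
  {"dp": [0,0,0],"yaw": 0},
  {"dp": [0,0,0],"yaw": 0},
  {"dp": [0,0,0],"yaw": 0},
  {"dp": [0,0,0],"yaw": 0},
  {"dp": [0,0,0],"yaw": 0},
], fingers=1)

```text
clock: 28.65
eef_pos: [513.8, 110.7, 61.1]
tcp_rot: [-3.142, -0.0, 0.132]
contact_force: [-0.1, -0.1, -0.2]
opening: 1.002
grasp_force: 0.0
```

Call:
carry_out([
  {"dp": [0,0,-10],"yaw": 0},
  {"dp": [0,0,-30],"yaw": 0},
  {"dp": [0,0,-60],"yaw": 0},
  {"dp": [0,0,-95],"yaw": 0},
  {"dp": [0,0,-130],"yaw": 0},
  {"dp": [0,0,-160],"yaw": 0},
  {"dp": [0,0,-160],"yaw": 0},
  {"dp": [0,0,-160],"yaw": 0},
])

```text
clock: 29.65
eef_pos: [513.3, 110.6, 220.8]
tcp_rot: [3.142, 0.0, 0.132]
contact_force: [0.1, 0.7, 0.8]
opening: 0.999
grasp_force: 0.0
```

Run:
```python
import h; from h import *
s=r.sense();print(s["clock"],s["eef_pos"],s["contact_force"],s["opening"])
h.CAL["wrist"]=r.get_calibration("wrist")
w=r.grab_frame("wrist");hsv=cv2.cvtColor(w,cv2.COLOR_RGB2HSV)
# wooden blob vs. expected projection of an upright handle top at (514,111)
m=cv2.inRange(hsv,(5,90,30),(20,255,255))
n,l,st,c=cv2.connectedComponentsWithStats(m)
for i in range(1,n):
    if st[i,4]>150: print("wood",st[i],c[i].round(1))
print("exp top/base-of-handle",proj("wrist",[[514,111,105],[514,111,25]]).round(1))
# expected home-plate and corner pixels and grey profile across the seams
C=[666,196,np.radians(7.7)]
P=proj("wrist",place(C,[[0,0,8],[-70,0,8],[-70,-90,8],[0,-90,8]]));print(P.round(0))
g=cv2.cvtColor(w,cv2.COLOR_RGB2GRAY)
for y in(-15,-45,-75):
    a=proj("wrist",place(C,[[x,y,8] for x in range(-12,12,1)])).round().astype(int);print("far",[int(g[v,u]) if 0<=v<400 and 0<=u<640 else -1 for u,v in a])
for x in(-15,-35,-60):
    a=proj("wrist",place(C,[[x,y,8] for y in range(-12,12,1)])).round().astype(int);print("left",[int(g[v,u]) if 0<=v<400 and 0<=u<640 else -1 for u,v in a])
```

```text
29.65 [513.34785796 110.57446896 220.84086874] [0.11714624 0.66690319 0.77092071] 0.9990127821316424
wood [306 188  33  31 785] [322.3 203.2]
exp top/base-of-handle [[319.4 200.5]
 [319.9 177.3]]
[[245. -11.]
 [251.  76.]
 [348.  76.]
 [350. -11.]]
far [89, 92, 90, 92, 89, -1, -1, -1, -1, -1, -1, -1, -1, -1, -1, -1, -1, -1, -1, -1, -1, -1, -1, -1]
far [91, 90, 90, 93, 90, -1, -1, -1, -1, -1, -1, -1, -1, -1, -1, -1, -1, -1, -1, -1, -1, -1, -1, -1]
far [92, 91, 93, 94, -1, -1, -1, -1, -1, -1, -1, -1, -1, -1, -1, -1, -1, -1, -1, -1, -1, -1, -1, -1]
left [90, 92, 89, 89, 93, 82, 75, 68, 60, 59, 61, 59, 61, 30, 33, 29, 29, 30, 35, 51, 57, 57, 56, 59]
left [93, 94, 92, 94, 96, 96, 75, 60, 60, 63, 61, 60, 61, 44, 32, 30, 31, 29, 43, 58, 58, 55, 57, 56]
left [96, 96, 96, 94, 92, 97, 99, 72, 61, 61, 63, 65, 64, 47, 37, 33, 36, 33, 47, 59, 61, 58, 59, 57]
```

Call:
carry_out([
  {"dp": [10,0,-20],"yaw": 0},
  {"dp": [35,0,-20],"yaw": 0},
  {"dp": [60,0,-20],"yaw": 0},
  {"dp": [70,0,-20],"yaw": 0},
  {"dp": [70,0,-20],"yaw": 0},
  {"dp": [70,0,-20],"yaw": 0},
])

```text
clock: 30.45
eef_pos: [582.1, 119.7, 240.6]
tcp_rot: [3.142, 0.002, 0.132]
contact_force: [0.3, -0.3, -0.2]
opening: 0.999
grasp_force: 0.0
```

Run:
```python
import h; from h import *
s=r.sense();print(s["clock"],s["eef_pos"],s["contact_force"])
h.CAL["wrist"]=r.get_calibration("wrist")
w=r.grab_frame("wrist");g=cv2.cvtColor(w,cv2.COLOR_RGB2GRAY)
C=[666,196,np.radians(7.7)]
for k,pts in [("far",[[(x,y,8) for x in range(-12,12)] for y in(-8,-30,-45,-60,-84)]),("left",[[(x,y,8) for y in range(-12,12)] for x in(-8,-35,-62)]),
  ("near",[[(x,y,8) for x in range(-80,-60)] for y in(-10,-80)]),("right",[[(x,y,8) for y in range(-100,-80)] for x in(-10,-60)])]:
  for p in pts:
    a=proj("wrist",place(C,p)).round().astype(int);print(k,[int(g[v,u]) if 0<=v<400 and 0<=u<640 else -1 for u,v in a])
```

```text
30.45 [582.0990061  119.74625599 240.55438306] [ 0.29653401 -0.28189875 -0.21810826]
far [101, 102, 102, 101, 100, 99, 96, 97, 96, 98, 87, 36, 42, 56, 69, 66, 66, 68, 64, 68, 66, 66, 67, 64]
far [101, 102, 101, 101, 100, 99, 92, 94, 94, 95, 80, 36, 40, 54, 66, 65, 65, 63, 65, 64, 65, 62, 65, 63]
far [100, 99, 101, 99, 100, 100, 98, 93, 93, 93, 78, 34, 43, 57, 64, 64, 63, 65, 65, 64, 64, 67, 64, 67]
far [102, 99, 99, 98, 99, 99, 96, 93, 91, 91, 76, 35, 43, 56, 64, 63, 63, 64, 64, 64, 63, 65, 65, 65]
far [99, 99, 99, 100, 98, 96, 91, 91, 92, 92, 79, 44, 43, 56, 64, 65, 64, 64, 66, 64, 64, 65, 66, 63]
left [102, 102, 102, 103, 100, 103, 106, 75, 68, 67, 70, 67, 73, 53, 42, 40, 39, 40, 46, 69, 67, 67, 71, 68]
left [100, 99, 99, 101, 103, 101, 72, 67, 65, 65, 65, 66, 67, 40, 37, 36, 36, 35, 58, 66, 65, 66, 64, 65]
left [100, 97, 98, 100, 100, 103, 69, 64, 65, 67, 66, 68, 67, 55, 40, 39, 41, 40, 47, 64, 64, 63, 65, 65]
near [114, 114, 113, 114, 111, 110, 148, 164, 159, 117, 92, 99, 100, 99, 96, 98, 101, 99, 98, 100]
near [53, 52, 52, 52, 54, 51, 52, 52, 50, 62, 90, 100, 99, 97, 98, 99, 98, 95, 95, 98]
right [160, 159, 159, 160, 158, 157, 159, 158, 159, 146, 112, 91, 88, 101, 99, 98, 99, 99, 101, 99]
right [158, 157, 157, 158, 157, 156, 159, 157, 158, 161, 112, 92, 90, 98, 97, 99, 96, 97, 96, 96]
```

```bash
python3 -c "
from rig import r
print(r.sign_off())"
```

```text
the job is handed in; nothing more can be done
None
```

The plate is snug in the corner stop against both bars, moved only with the push tool; the tool stands upright on the table, released, and the job is handed in at about 30 s of the 51 s allowed.

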